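# Release the glued frame from the ratchet clamp

## Robot

A 6-joint arm with a two-finger parallel gripper is mounted at the origin on the work surface. World frame = base frame: x ahead of the robot, y to its left, z up, the work surface at z = 0. Lengths are in mm, angles in degrees, forces in N, time in s.
With the tool pointing down it reaches from about 350 to 850 mm from the base axis. Payload 8.1 kg.
Tool frame: the origin (TCP) lies between the finger pads; the fingertips stand 17 mm ahead of it and the grasp point (between the pads) lies 2 mm behind it; z points along the fingers, y is the direction in which the jaws open and shut (so a half turn about z gives the same grasp; the last joint's range is limited). The gripper opens to 85 mm and grips with 20 to 120 N. Pads are 22 mm wide; open, the fingers measure 114 mm over their backs; the gripper's body (76 mm by 85 mm) begins 54 mm behind the grasp point. The pads swing forward as they close: fully open they stand 13 mm farther back than shut.
Start: joints at [69.362, 7.471, 85.268, -0, 87.261, -4.893], TCP at [162.791, 577.499, 248.292] pointing down, gripper open.
Joint ranges: [-169.43, 169.43], [-51.17, 129.36], [1.28, 143.12], [-76.62, 256.62], [0, 156.53], [-152.29, 152.29]. Speed limits (degrees/s): [136.94, 136.94, 159.86, 180, 180, 180].

## Interface

Orientations are given as [roll, pitch, yaw] about the fixed x, y, z axes, in that order (R = Rz(yaw) Ry(pitch) Rx(roll)).
In Python, from bench import r, snapshot, camera_params, spotter gives the robot as it stands. The module is installed in compiled form; this text tells all that it offers.
- The arm moves only by the tool arm_command, never from a script. Its arguments are lists of equal length, an entry for each row: "jaw": the opening, from -1 (shut) to 1 (fully open); "delta_pos": the shift along the tool's x, y, z each as a share of 0.4 m, from -1 to 1, a list of three; "roll": the turn about the tool's z as a share of 45 degrees, from -1 to 1. A call has 1 to 20 rows; each row is the pose to reach, as a shift and turn from the pose measured when the call began, along the tool's axes at that moment; what a row does not reach only later rows make up. A row lasts 1/12 s, in which the tool goes at most 41.7 mm and 7.16 degrees, less where a joint would pass 70% of its speed; a pose out of reach is approached as far as the arm can. A call with a number of a shift or a turn outside -1 to 1 is refused whole. A call with a gripper value outside its range is refused whole. The fingers move at their own pace and stop on an object; "force" is the grip in N (left out, the last holds). Time passes only in rows, so rows that repeat a pose let the fingers close. It gives the time, the measured TCP pose, the force and the opening at its end, in the units of the state.
- r.sense(): the state, without advancing time (a new reading comes with each control period).
- snapshot(name): name is "scene" or "side" or "wrist"; returns the picture (400x640x3 uint8, red, green, blue); there is no depth.
- camera_params(name): a dict with "fx", "fy", "cx", "cy" (pixels), "k1" (the pictures are not rectified: a ray, as slopes to the right and down, at radius r is drawn at 1 + k1 r^2 times it, then the intrinsics apply), "rvec" (rotation vector, rad) and "tvec" (3), from world to camera coordinates, as OpenCV has them; the wrist camera has in their place "mount" (4x4, takes a point from camera to tool coordinates, whose origin is the TCP and whose axes are the flange's). Camera axes: x right, y down, z forward; pixel columns grow to the right and rows downward; lengths in mm; the calibration is good to about 2 mm. A picture is of the moment at which its call begins: read the wrist's pose just before it. camera_params takes no time and is no camera call.
- r.hand_in(): hands the job in, once; it reports no verdict.
Trained networks look in the newest picture that a camera, given by its name, has taken for a name from the list of things; names that differ only in an ending like _2 or _b are one class to them, and where a whole thing is asked for, a point or a joint stands for the part that bears it (a point fixed in the world has none). Each returns a list of dicts, best first, with "conf" (0 to 1); they miss things now and then, are a little off and sometimes report something else, mostly with a low value. They report only what shows in the picture. A call takes as long as a camera call.
- spotter.recognise(camera, target): "centre" ([column, row] in pixels, amid what is visible of it).
- spotter.silhouettes(camera, target): "region" (400x640 bool, what is visible of it) and "centre" ([column, row] in pixels, amid what is visible of it).
- spotter.pinpoint(camera, target): "centre" ([column, row] in pixels: a listed point, or the origin of a listed thing).
The state is a dict: "time": time; "joint_pos": joint angles; "qd": joint speeds; "joint_efforts": joint torques, N m; "tool_pos": TCP position; "tcp_rot": TCP orientation; "ft_force": force on the tool from outside, world axes, zero at the start; "wrist_torque": the same for the moment, N m; "finger_gap": finger opening in mm.
Only numpy, scipy, OpenCV 4.12 (cv2) and the standard library are available. Lean on these libraries where they do the work, as an engineer would, in place of code of your own. Each camera call takes 0.05 s, during which the arm holds its last target. There are 200 camera calls.

## Task

The glue on the little wooden frame has set. Pull the blue clamp's red release post until the pawl is right off the ratchet wheel, resting lightly on its stop pin; keep it clear of the teeth while you draw the sliding jaw back at least 40 mm, then let go. Lift the frame out, never wrenching it while clamped, lay it gently and flat in the middle of the cork board, and leave everything else where it is.

Things in the scene. Friction and masses are not known exactly. Their poses are not given: they have to be found in the camera images.
- clamp: Blue and steel frame clamp, fixed to the table: steel bar 375 mm long, 36 wide, top face 38 mm above the table, a fixed jaw at one end, a sliding head at the other. Origin on the table under the bar, half way between the closed jaws (120 mm apart); +x along the bar to the fixed jaw, z up. Jaws 56 mm wide, tops 68 to 72 mm above the table.
- ratchet_hub (a point): On the ratchet wheel's axis, at its top face, 70 mm above the table. Flat steel wheel on the sliding head, 60 mm across, 12 saw teeth, geared to the bar; a brass square stands on it to 81 mm. While the pawl is in its teeth the head cannot slide away from the frame.
- jaw (a joint): Sliding head with the moving jaw, m: 0 = clamped, grows as it is drawn back along the clamp's -x; end stop at 0.064. With the pawl off it slides against 4 N of friction plus 25 N per m/s; its rubber pad, pressed on the frame with 15 N, pushes it back up to 2 mm as the pawl comes free. Let go, the pawl drops into the teeth and locks it again.
- lever_post (a point): Centre of the top of the release lever's upright red finger post: 12 mm diameter, bare from 82 to 116 mm above the table; nothing within 40 mm of it stands above 82 mm. On the sliding head, at the start at x -88, y +20 mm of the clamp. Pulled along the clamp's +y the lever first swings through free play at 1 to 5 N (1 to 24 mm of travel, set differently on each clamp), then takes the pawl along.
- pawl_pivot (a point): Common pivot bolt of pawl and release lever on the sliding head, 80 mm above the table; at the start at x -180, y +30 mm of the clamp. The post circles it at 92.5 mm. With the pawl taken along, a gripped post pulls 6 to 9 N while the loaded tooth rubs, dropping a little, to 5 to 8 N, as the nose leaves the teeth some 10 mm on; 3 mm farther the pawl meets its stop. Let go, both spring back.
- pawl_stop: Brass stop pin, 8 mm diameter, on the sliding head outside the pawl, top 72 mm above the table; origin on its axis at table height. Felt as a steady rise: at a steady pull of 9.2 N after the drop, or 10 N in any case, the pawl rests on it; 9 N holds it there while sliding. Each newton over 5 N (up to 8 N where the post drags in the grip) puts 1.9 N on the pin; over 15 N strains the pawl.
- frame: Pale wooden picture frame, 120 mm (its x, along the clamp) by 130 mm (its y), rails 22 mm wide and 18 mm thick, open in the middle, about 0.15 kg, lying flat across the clamp's bar between the jaws. Origin at the middle of its underside, z up. The rails along its x have their centre lines at y = +54 and -54 mm.
- board: Fixed cork-faced board 230 x 230 mm, top 10 mm above the table, on one side of the clamp. Origin at the middle of its underside.
- palette: Fixed glass painting palette 230 x 230 x 8 mm with dabs of paint, on the other side of the clamp. Origin at the middle of its underside.
- palette_knife: Bystander: palette knife 190 mm long, lying on the palette.
- key: Bystander: loose steel T-shaped winding key of the clamp, 76 x 102 mm, lying on the table.
- offcut: Bystander: wooden frame offcut 90 x 22 x 18 mm.
- glue_bottle: Bystander: white glue bottle, 60 mm diameter, 160 mm tall.
- oil_bottle: Bystander: amber oil bottle with green cap, 70 mm diameter, 174 mm tall.
- brush_pot: Bystander: steel pot of brushes, 68 mm diameter, 200 mm tall with the brushes.
- paint_tube: Bystander: small paint tube 90 mm long lying on the table.
- tape_roll: Bystander: roll of tape, 90 mm diameter, 24 mm tall.
- ratchet: The ratchet wheel itself; origin on its axis at table height; turns 1 rad for each 12 mm that the head slides.

How it is judged:
By the outcome, as a careful person would: the job done as asked, in the order asked, and still so for the second after the job is handed in, with the robot touching nothing.
It also fails if it takes over 72 s, if anything falls off the work surface, if the arm or the gripper's body presses on something with over 40 N, if the wrist force passes 120 N, or if a joint passes its speed limit or range.

## Working session

There is one attempt and no reset: what is moved stays moved. The work goes in short steps, Python scripts to look and compute and a tool call to move; the robot and the scene stay as the last step left them, time stands still between calls to the robot, and variables do not carry over. Pictures are saved under pics/ and viewed, about 8 in all and at most 12, crops included, and the job is handed in when it is done.

Besides the shell and the picture viewer there is one more tool, called after "Emit:" by a JSON object that holds its "api" and its "payload", one argument or row to a line. arm_command: Moves the arm, as the interface text tells. Its arguments: {"type":"object","properties":{"jaw":{"type":"array"},"delta_pos":{"type":"array"},"roll":{"type":"array"},"force":{"type":"number"}},"required":["jaw","delta_pos","roll"]}

```bash
mkdir -p pics; cat > h.py <<'E'
import numpy as np, cv2
from bench import r, snapshot, camera_params, spotter
from scipy.spatial.transform import Rotation as R
def cam(name):
    p=camera_params(name)
    if 'mount' in p:
        s=r.sense(); M=np.eye(4); M[:3,:3]=R.from_euler('xyz',s['tcp_rot'],degrees=True).as_matrix(); M[:3,3]=s['tool_pos']
        return p, M@np.array(p['mount'])
    Rm=cv2.Rodrigues(np.array(p['rvec'],float))[0]; t=np.array(p['tvec'],float).ravel()
    M=np.eye(4); M[:3,:3]=Rm.T; M[:3,3]=-Rm.T@t
    return p,M
def ray(c,px):
    p,M=c; d=np.array([(px[0]-p['cx'])/p['fx'],(px[1]-p['cy'])/p['fy']]); u=d.copy()
    for _ in range(20): u=d/(1+p['k1']*(u@u))
    v=M[:3,:3]@np.r_[u,1]; return M[:3,3],v
def at(c,px,z):
    o,v=ray(c,px); return o+v*(z-o[2])/v[2]
def proj(c,X):
    p,M=c; q=M[:3,:3].T@(np.asarray(X,float)-M[:3,3]); u=q[:2]/q[2]; u=u*(1+p['k1']*(u@u))
    return np.array([u[0]*p['fx']+p['cx'],u[1]*p['fy']+p['cy']])
def save(im,n): cv2.imwrite('pics/'+n,cv2.cvtColor(im,cv2.COLOR_RGB2BGR))
E
python3 - <<'E'
from h import *
np.set_printoptions(precision=1,suppress=True)
s=r.sense(); print(s['tool_pos'],s['tcp_rot'],s['ft_force'],s['finger_gap'],s['time'])
ims=[]
Z=dict(clamp=0,ratchet_hub=70,lever_post=116,pawl_pivot=80,pawl_stop=0,frame=38,board=0,palette=0,ratchet=0)
for n in ['scene','side','wrist']:
    c=cam(n); im=snapshot(n); save(im,n+'0.png'); 
    for k,z in Z.items():
        d=spotter.pinpoint(n,k)
        for q in d[:2]: print(n,k,round(q['conf'],2),np.array(q['centre']),at(c,q['centre'],z))
save(np.vstack([cv2.resize(cv2.cvtColor(cv2.imread(f'pics/{n}0.png'),cv2.COLOR_BGR2RGB),(480,300)) for n in ['scene','side']]),'both.png')
E
```

```text
[162.6 577.  247.2] [-179.9   -0.   164.3] [-0.2 -0.1 -0.4] 85.13351067904439 0.0
scene clamp 0.91 [284.6 242.5] [637. -29.   0.]
scene ratchet_hub 0.68 [323.1 196.4] [496.4 -47.9  70. ]
scene ratchet_hub 0.53 [321.5 142. ] [ 372.4 -217.2   70. ]
scene lever_post 0.49 [317.8 205.1] [546.8  -4.8 116. ]
scene pawl_pivot 0.86 [343.2 191.9] [449.6 -21.9  80. ]
scene pawl_stop 0.69 [407.2 327.6] [541.8 329.4   0. ]
scene frame 0.92 [282.6 233.4] [637.2 -33.5  38. ]
scene board 0.9 [252.5 159.3] [ 547.1 -343.4    0. ]
scene palette 0.57 [404.8 322.9] [538.3 318.    0. ]
scene ratchet 0.72 [324.6 213.1] [494.  -42.2   0. ]
scene ratchet 0.37 [360.3 381.5] [703.5 352.8   0. ]
side clamp 0.86 [354.2 207. ] [632.9 -19.2   0. ]
side ratchet_hub 0.78 [321.  204.9] [499.2 -27.3  70. ]
side lever_post 0.62 [331.6 181.2] [554.6  -6.1 116. ]
side lever_post 0.41 [326.2 301. ] [ 260.3 -350.3  116. ]
side pawl_pivot 0.69 [305.2 206.3] [452.7 -16.8  80. ]
side frame 0.87 [359.  200.2] [630.1 -42.1  38. ]
side board 0.77 [411.8 276.6] [ 542.1 -336.     0. ]
side palette 0.96 [269.9 174.9] [537.6 308.6   0. ]
side ratchet 0.53 [320.7 226.4] [493.5 -31.6   0. ]
```

View pics/scene0.png

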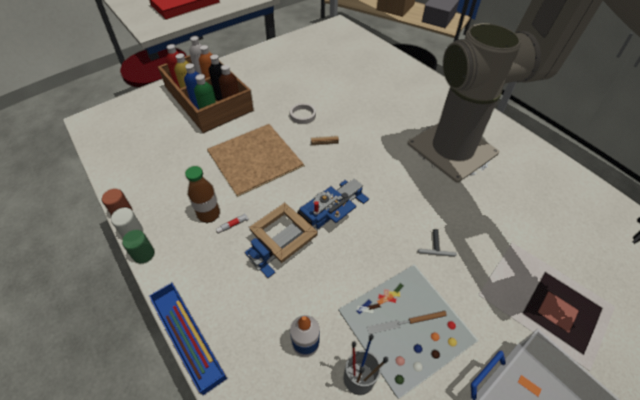

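View pics/side0.png

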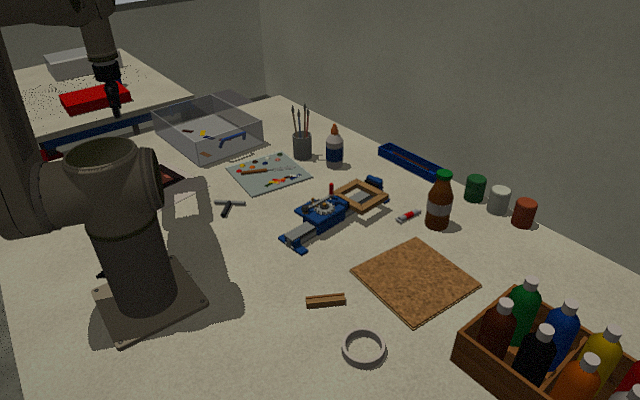

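The scene view shows the clamp's frame at about (283,233) and its post at (318,205). The board is at (253,158) and the palette at (405,322). Both views agree on which side each lies.

```bash
python3 - <<'E'
from h import *
np.set_printoptions(precision=2,suppress=True)
p=camera_params('wrist');print(np.array(p['mount']),p['fx'],p['cx'],p['cy'],p['k1'])
T=np.array([560,-20,340.]);s=r.sense();M=R.from_euler('xyz',s['tcp_rot'],degrees=True).as_matrix()
print(M.T@(T-s['tool_pos'])/400)
E
```

```text
[[   0.     -0.96   -0.28   71.06]
 [   1.      0.      0.     -0.53]
 [   0.     -0.28    0.96 -125.99]
 [   0.      0.      0.      1.  ]] 320.7469807201071 317.13912386563027 198.39040357778305 -0.05509681206925482
[-1.36 -1.17 -0.23]
```

Emit:
{"api": "arm_command", "payload": {
  "jaw": [1,1,1,1,1,1,1,1,1,1],
  "delta_pos": [
    [-0.68,-0.58,-0.23],
    [-0.68,-0.58,-0.23],
    [-0.68,-0.58,-0.23],
    [-0.68,-0.58,-0.23],
    [-0.68,-0.58,-0.23],
    [-0.68,-0.58,-0.23],
    [-0.68,-0.58,-0.23],
    [-0.68,-0.58,-0.23],
    [-0.68,-0.58,-0.23],
    [-0.68,-0.58,-0.23]
  ],
  "roll": [0,0,0,0,0,0,0,0,0,0]
}}

```text
time: 2.33
tool_pos: [365.2, 276.1, 342.8]
tcp_rot: [179.9, 0.3, 163.9]
ft_force: [-0.5, 0.5, -0.6]
finger_gap: 85.8
```

Emit:
{"api": "arm_command", "payload": {
  "jaw": [1,1,1,1,1,1,1,1,1,1,1,1],
  "delta_pos": [
    [-0.68,-0.59,0],
    [-0.68,-0.59,0],
    [-0.68,-0.59,0],
    [-0.68,-0.59,0],
    [-0.68,-0.59,0],
    [-0.68,-0.59,0],
    [-0.68,-0.59,0],
    [-0.68,-0.59,0],
    [-0.68,-0.59,0],
    [-0.68,-0.59,0],
    [-0.68,-0.59,0],
    [-0.68,-0.59,0]
  ],
  "roll": [-0.57,-0.57,-0.57,-0.57,-0.57,-0.57,-0.57,-0.57,-0.57,-0.57,-0.57,-0.57]
}}

```text
time: 3.33
tool_pos: [561.2, -26.1, 343.2]
tcp_rot: [-180.0, 0.2, -170.5]
ft_force: [0.2, 0.5, 0.3]
finger_gap: 85.3
```

```bash
python3 - <<'E'
from h import *
np.set_printoptions(precision=1,suppress=True)
s=r.sense(); print(s['tool_pos'],s['tcp_rot'],s['ft_force'],s['finger_gap'],s['time'],s['joint_pos'])
Z=dict(clamp=0,ratchet_hub=70,lever_post=116,pawl_pivot=80,pawl_stop=0,frame=38,ratchet=0,board=0)
n='wrist'
c=cam(n); im=snapshot(n); save(im,n+'1.png'); 
for k,z in Z.items():
    for q in spotter.pinpoint(n,k)[:2]: print(n,k,round(q['conf'],2),np.array(q['centre']),at(c,q['centre'],z))
E
```

```text
[561.2 -26.1 343.2] [-180.     0.2 -170.5] [0.2 0.5 0.3] 85.2723869017114 3.3333 [  -7.9    0.2   83.     0.1   96.6 -107.4]
wrist clamp 0.79 [310.3 203.7] [635.6 -24.3   0. ]
wrist clamp 0.64 [516.2   8. ] [316.9 204.8  -0. ]
wrist lever_post 0.85 [331.2 155.2] [540.6 -14.  116. ]
wrist pawl_pivot 0.73 [342.5  75.4] [453.  -15.1  80. ]
wrist pawl_stop 0.47 [349.7 118.5] [500.9  10.6   0. ]
wrist ratchet 0.87 [316.9 111.3] [498.9 -37.1   0. ]
wrist board 0.64 [100.3 105.7] [ 540.1 -348.1    0. ]
```

View pics/wrist1.png

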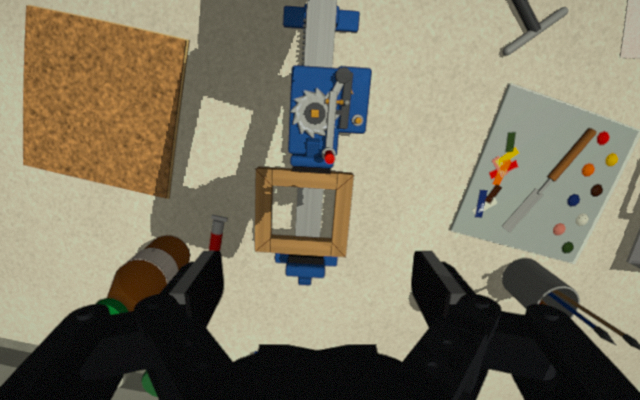

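The wrist view shows the clamp running down the picture. The red post top is at (329,157), the wheel at (316,113), the brass stop at (358,121) and the frame at (303,212). The board is on the left (clamp -y) and the palette on the right.

```bash
python3 - <<'E'
from h import *
np.set_printoptions(precision=1,suppress=True)
c=cam('wrist'); im=cv2.imread('pics/wrist1.png'); c0=cam('scene'); c1=cam('side')
d=spotter.silhouettes('wrist','frame')
m=d[0]['region'].astype(np.uint8); cn=max(cv2.findContours(m,0,2)[0],key=cv2.contourArea)
W=np.array([at(c,p[0],56)[:2] for p in cn],np.float32); rc=cv2.minAreaRect(W); print('frame',d[0]['conf'],rc)
d=spotter.silhouettes('wrist','board')
m=d[0]['region'].astype(np.uint8); cn=max(cv2.findContours(m,0,2)[0],key=cv2.contourArea)
W=np.array([at(c,p[0],10)[:2] for p in cn],np.float32); print('board',d[0]['conf'],cv2.minAreaRect(W))
h=cv2.cvtColor(im,cv2.COLOR_BGR2HSV)
red=((h[...,0]<6)|(h[...,0]>174))&(h[...,1]>150)&(h[...,2]>80)
red[:130]=0; red[190:]=0; red[:,:300]=0; red[:,360:]=0
ys,xs=np.nonzero(red); print('red',xs.min(),xs.max(),ys.min(),ys.max(),xs.mean(),ys.mean(),len(xs))
# triangulate post top from 3 cams
O=[];
for cc,px in [(c,(331.2,155.2)),(c0,(317.8,205.1)),(c1,(331.6,181.2))]:
    o,v=ray(cc,px); v/=np.linalg.norm(v); O.append((np.eye(3)-np.outer(v,v),o))
print('tri',np.linalg.solve(sum(a for a,_ in O),sum(a@o for a,o in O)))
for n,cc in [('wrist',c),('scene',c0),('side',c1)]: print(n,proj(cc,(544,-11,116)))
cv2.imwrite('pics/crop.png',cv2.resize(im[50:290,220:400],None,fx=2.5,fy=2.5,interpolation=2))
E
```

```text
frame 0.93 ((635.0556640625, -33.74012756347656), (124.92576599121094, 131.5540313720703), 5.876156330108643)
board 0.61 ((541.0740356445312, -343.2442321777344), (233.7890625, 230.64154052734375), 86.1189956665039)
red 325 334 151 163 329.3333333333333 157.45977011494253 87
tri [545.7 -10.2 116.6]
wrist [332.6 158.3]
scene [317.2 203. ]
side [329.8 183.1]
```

View pics/crop.png

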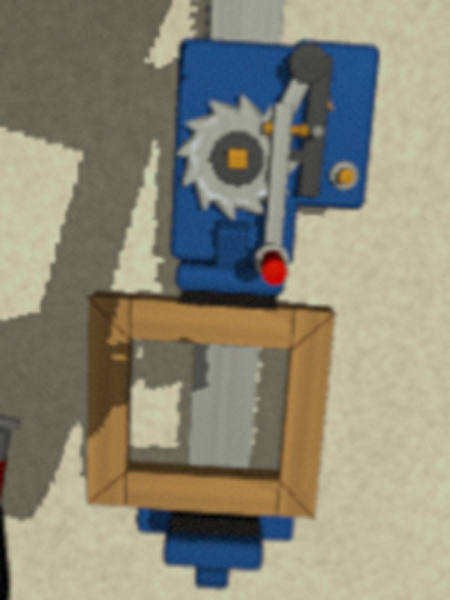

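Emit:
{"api": "arm_command", "payload": {
  "jaw": [1,1,1,1,1,1,1,1,1,1,1,1,1,1],
  "delta_pos": [
    [0.036,0.043,0],
    [0.036,0.043,0.1],
    [0.036,0.043,0.2],
    [0.036,0.043,0.3],
    [0.036,0.043,0.4],
    [0.036,0.043,0.48],
    [0.036,0.043,0.5],
    [0.036,0.043,0.52],
    [0.036,0.043,0.54],
    [0.036,0.043,0.56],
    [0.036,0.043,0.58],
    [0.036,0.043,0.6],
    [0.036,0.043,0.6],
    [0.036,0.043,0.6]
  ],
  "roll": [0.08,0.08,0.08,0.08,0.08,0.08,0.08,0.08,0.08,0.08,0.08,0.08,0.08,0.08],
  "force": 25
}}

```text
time: 5.05
tool_pos: [545.1, -11.0, 103.7]
tcp_rot: [-180.0, 0.3, -174.0]
ft_force: [-0.2, -0.1, 0.8]
finger_gap: 85.8
```

```bash
python3 - <<'E'
from h import *
np.set_printoptions(precision=2,suppress=True)
s=r.sense();print(s['tool_pos'],s['tcp_rot'],s['ft_force'])
c=cam('wrist');im=snapshot('wrist');save(im,'w2.png')
for q in spotter.pinpoint('wrist','lever_post')[:2]: print(q['conf'],q['centre'],at(c,q['centre'],116))
print(proj(c,(544.5,-13.5,116)))
E
```

```text
[545.14 -11.02 103.7 ] [-179.96    0.25 -173.98] [-0.17 -0.13  0.79]
0.95 [304.8, 289.1] [545.27 -16.09 116.  ]
[311.37 288.04]
```

View pics/w2.png

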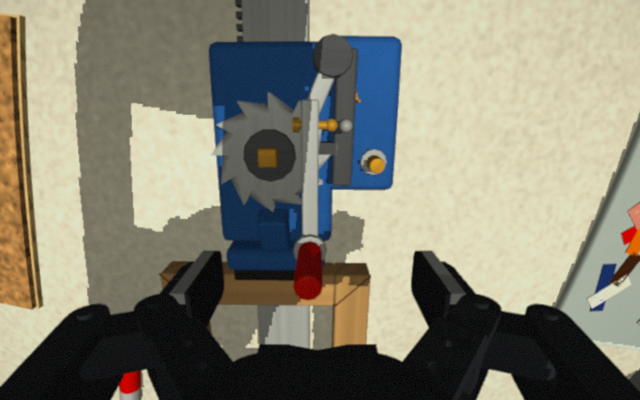

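The wrist view shows the red post between the open fingers, with its top at about (307,287). It stands about 4 mm to the -y side of the TCP. I'll shift and close.

Emit:
{"api": "arm_command", "payload": {
  "jaw": [1,1,-0.3,-0.6,-1,-1,-1,-1,-1,-1,-1,-1],
  "delta_pos": [
    [0,-0.006,0],
    [0,-0.006,0],
    [0,-0.006,0],
    [0,-0.006,0],
    [0,-0.006,0],
    [0,-0.006,0],
    [0,-0.006,0],
    [0,-0.006,0],
    [0,-0.006,0],
    [0,-0.006,0],
    [0,-0.006,0],
    [0,-0.006,0]
  ],
  "roll": [0,0,0,0,0,0,0,0,0,0,0,0],
  "force": 25
}}

```text
time: 6.15
tool_pos: [545.9, -13.6, 104.5]
tcp_rot: [-179.9, 0.3, -174.0]
ft_force: [-0.5, -1.8, -0.4]
finger_gap: 11.2
```

Emit:
{"api": "arm_command", "payload": {
  "jaw": [-1,-1,-1],
  "delta_pos": [
    [-0.0003,0.003,0],
    [-0.0005,0.005,0],
    [-0.0005,0.005,0]
  ],
  "roll": [-0.014,-0.028,-0.028]
}}

```text
time: 6.4
tool_pos: [545.9, -11.5, 104.5]
tcp_rot: [-179.9, 0.3, -172.7]
ft_force: [-0.8, -1.4, 0.2]
finger_gap: 11.3
```

Emit:
{"api": "arm_command", "payload": {
  "jaw": [-1,-1,-1],
  "delta_pos": [
    [-0.0003,0.003,0],
    [-0.0005,0.005,0],
    [-0.0005,0.005,0]
  ],
  "roll": [-0.014,-0.028,-0.028]
}}

```text
time: 6.65
tool_pos: [545.8, -9.5, 104.5]
tcp_rot: [-179.9, 0.3, -171.3]
ft_force: [0.4, -3.0, 0.6]
finger_gap: 11.3
```

Emit:
{"api": "arm_command", "payload": {
  "jaw": [-1,-1,-1],
  "delta_pos": [
    [-0.0003,0.003,0],
    [-0.0005,0.005,0],
    [-0.0005,0.005,0]
  ],
  "roll": [-0.014,-0.028,-0.028]
}}

```text
time: 6.9
tool_pos: [545.7, -7.6, 104.5]
tcp_rot: [-179.9, 0.3, -170.0]
ft_force: [0.5, -4.8, -0.4]
finger_gap: 10.9
```

Emit:
{"api": "arm_command", "payload": {
  "jaw": [-1,-1,-1],
  "delta_pos": [
    [-0.0003,0.003,0],
    [-0.0005,0.005,0],
    [-0.0005,0.005,0]
  ],
  "roll": [-0.014,-0.028,-0.028]
}}

```text
time: 7.15
tool_pos: [545.6, -5.7, 104.4]
tcp_rot: [-179.9, 0.3, -168.7]
ft_force: [0.1, -4.3, -0.6]
finger_gap: 11.2
```

Emit:
{"api": "arm_command", "payload": {
  "jaw": [-1,-1,-1],
  "delta_pos": [
    [-0.0003,0.003,0],
    [-0.0005,0.005,0],
    [-0.0005,0.005,0]
  ],
  "roll": [-0.014,-0.028,-0.028]
}}

```text
time: 7.4
tool_pos: [545.4, -3.8, 104.4]
tcp_rot: [-179.8, 0.3, -167.4]
ft_force: [-0.2, -6.3, -0.2]
finger_gap: 11.1
```

Emit:
{"api": "arm_command", "payload": {
  "jaw": [-1,-1,-1],
  "delta_pos": [
    [-0.0003,0.003,0],
    [-0.0005,0.005,0],
    [-0.0005,0.005,0]
  ],
  "roll": [-0.014,-0.028,-0.028]
}}

```text
time: 7.65
tool_pos: [545.2, -1.8, 104.4]
tcp_rot: [-179.8, 0.3, -166.1]
ft_force: [0.3, -5.6, -0.8]
finger_gap: 10.8
```

Emit:
{"api": "arm_command", "payload": {
  "jaw": [-1,-1,-1],
  "delta_pos": [
    [-0.0003,0.003,0],
    [-0.0005,0.005,0],
    [-0.0005,0.005,0]
  ],
  "roll": [-0.014,-0.028,-0.028]
}}

```text
time: 7.9
tool_pos: [544.9, 0.1, 104.4]
tcp_rot: [-179.8, 0.3, -164.8]
ft_force: [0.3, -5.4, 0.2]
finger_gap: 10.8
```

Emit:
{"api": "arm_command", "payload": {
  "jaw": [-1,-1,-1],
  "delta_pos": [
    [-0.0003,0.003,0],
    [-0.0003,0.003,0],
    [-0.0003,0.003,0]
  ],
  "roll": [-0.014,-0.014,-0.014]
}}

```text
time: 8.15
tool_pos: [544.7, 1.1, 104.4]
tcp_rot: [-179.8, 0.3, -164.1]
ft_force: [0.8, -5.5, -0.9]
finger_gap: 11.3
```

Emit:
{"api": "arm_command", "payload": {
  "jaw": [-1,-1,-1],
  "delta_pos": [
    [-0.0003,0.003,0],
    [-0.0003,0.003,0],
    [-0.0003,0.003,0]
  ],
  "roll": [-0.014,-0.014,-0.014]
}}

```text
time: 8.4
tool_pos: [544.6, 2.3, 104.5]
tcp_rot: [-179.8, 0.3, -163.5]
ft_force: [0.9, -5.3, -0.1]
finger_gap: 11.0
```

Emit:
{"api": "arm_command", "payload": {
  "jaw": [-1,-1,-1],
  "delta_pos": [
    [-0.0003,0.003,0],
    [-0.0003,0.003,0],
    [-0.0003,0.003,0]
  ],
  "roll": [-0.014,-0.014,-0.014]
}}

```text
time: 8.65
tool_pos: [543.7, 3.4, 104.4]
tcp_rot: [-179.8, 0.2, -162.9]
ft_force: [-3.0, -4.2, 2.7]
finger_gap: 11.2
```

Emit:
{"api": "arm_command", "payload": {
  "jaw": [-1,-1,-1],
  "delta_pos": [
    [0.0022,0.0032,0],
    [0.0022,0.0032,0],
    [0.0022,0.0032,0]
  ],
  "roll": [-0.014,-0.014,-0.014]
}}

```text
time: 8.9
tool_pos: [542.4, 4.5, 104.4]
tcp_rot: [-179.8, 0.2, -162.2]
ft_force: [-0.7, -4.4, 0.2]
finger_gap: 11.1
```

Emit:
{"api": "arm_command", "payload": {
  "jaw": [-1,-1,-1],
  "delta_pos": [
    [0,0.0025,0],
    [0,0.0025,0],
    [0,0.0025,0]
  ],
  "roll": [-0.014,-0.014,-0.014]
}}

```text
time: 9.15
tool_pos: [542.2, 5.5, 104.4]
tcp_rot: [-179.8, 0.2, -161.6]
ft_force: [0.1, -4.9, 0.6]
finger_gap: 11.1
```

Emit:
{"api": "arm_command", "payload": {
  "jaw": [-1,-1,-1],
  "delta_pos": [
    [-0.0003,0.002,0],
    [-0.0003,0.002,0],
    [-0.0003,0.002,0]
  ],
  "roll": [-0.011,-0.011,-0.011]
}}

```text
time: 9.4
tool_pos: [542.0, 6.3, 104.4]
tcp_rot: [-179.8, 0.2, -161.1]
ft_force: [0.8, -4.6, 0.5]
finger_gap: 11.4
```

Emit:
{"api": "arm_command", "payload": {
  "jaw": [-1,-1,-1],
  "delta_pos": [
    [-0.0003,0.002,0],
    [-0.0003,0.002,0],
    [-0.0003,0.002,0]
  ],
  "roll": [-0.011,-0.011,-0.011]
}}

```text
time: 9.65
tool_pos: [541.8, 7.0, 104.4]
tcp_rot: [-179.8, 0.2, -160.6]
ft_force: [-1.0, -5.0, 1.1]
finger_gap: 11.1
```

Emit:
{"api": "arm_command", "payload": {
  "jaw": [-1,-1,-1],
  "delta_pos": [
    [-0.0001,0.002,0],
    [-0.0001,0.002,0],
    [-0.0001,0.002,0]
  ],
  "roll": [-0.011,-0.011,-0.011]
}}

```text
time: 9.9
tool_pos: [541.7, 7.6, 104.4]
tcp_rot: [-179.7, 0.2, -160.1]
ft_force: [0.1, -4.9, 1.0]
finger_gap: 10.9
```

Emit:
{"api": "arm_command", "payload": {
  "jaw": [-1,-1,-1],
  "delta_pos": [
    [-0.0001,0.0015,0],
    [-0.0001,0.0015,0],
    [-0.0001,0.0015,0]
  ],
  "roll": [-0.008,-0.008,-0.008]
}}

```text
time: 10.15
tool_pos: [541.6, 8.0, 104.4]
tcp_rot: [-179.7, 0.2, -159.7]
ft_force: [0.4, -5.3, 0.5]
finger_gap: 10.9
```

Emit:
{"api": "arm_command", "payload": {
  "jaw": [-1,-1,-1],
  "delta_pos": [
    [-0.0001,0.002,0],
    [-0.0001,0.002,0],
    [-0.0001,0.002,0]
  ],
  "roll": [-0.011,-0.011,-0.011]
}}

```text
time: 10.4
tool_pos: [541.5, 8.5, 104.4]
tcp_rot: [-179.7, 0.2, -159.2]
ft_force: [0.6, -6.7, 0.2]
finger_gap: 11.2
```

Emit:
{"api": "arm_command", "payload": {
  "jaw": [-1,-1,-1],
  "delta_pos": [
    [-0.0001,0.0015,0],
    [-0.0001,0.0015,0],
    [-0.0001,0.0015,0]
  ],
  "roll": [-0.008,-0.008,-0.008]
}}

```text
time: 10.65
tool_pos: [541.4, 8.8, 104.4]
tcp_rot: [-179.7, 0.2, -158.9]
ft_force: [0.4, -6.1, -0.4]
finger_gap: 11.3
```

Emit:
{"api": "arm_command", "payload": {
  "jaw": [-1,-1,-1,-1],
  "delta_pos": [
    [-0.0001,0.002,0],
    [-0.0001,0.002,0],
    [-0.0001,0.002,0],
    [-0.0001,0.002,0]
  ],
  "roll": [-0.006,-0.006,-0.006,-0.006]
}}

```text
time: 10.98
tool_pos: [541.3, 9.2, 104.5]
tcp_rot: [-179.6, 0.2, -158.6]
ft_force: [0.7, -6.0, -0.4]
finger_gap: 11.1
```

Emit:
{"api": "arm_command", "payload": {
  "jaw": [-1,-1,-1,-1],
  "delta_pos": [
    [-0.0001,0.0015,0],
    [-0.0001,0.0015,0],
    [-0.0001,0.0015,0],
    [-0.0001,0.0015,0]
  ],
  "roll": [-0.006,-0.006,-0.006,-0.006]
}}

```text
time: 11.32
tool_pos: [541.2, 9.4, 104.4]
tcp_rot: [-179.6, 0.2, -158.3]
ft_force: [1.6, -6.1, -1.1]
finger_gap: 10.9
```

Emit:
{"api": "arm_command", "payload": {
  "jaw": [-1,-1,-1,-1],
  "delta_pos": [
    [-0.0001,0.0028,0],
    [-0.0001,0.0028,0],
    [-0.0001,0.0028,0],
    [-0.0001,0.0028,0]
  ],
  "roll": [-0.008,-0.008,-0.008,-0.008]
}}

```text
time: 11.65
tool_pos: [541.1, 10.0, 104.4]
tcp_rot: [-179.5, 0.2, -158.0]
ft_force: [1.4, -7.4, 0.0]
finger_gap: 11.4
```

Emit:
{"api": "arm_command", "payload": {
  "jaw": [-1,-1,-1,-1],
  "delta_pos": [
    [-0.0001,0.0028,0],
    [-0.0001,0.0028,0],
    [-0.0001,0.0028,0],
    [-0.0001,0.0028,0]
  ],
  "roll": [-0.008,-0.008,-0.008,-0.008]
}}

```text
time: 11.98
tool_pos: [540.9, 10.5, 104.4]
tcp_rot: [-179.5, 0.2, -157.6]
ft_force: [0.7, -8.2, -0.5]
finger_gap: 11.2
```

Emit:
{"api": "arm_command", "payload": {
  "jaw": [-1,-1,-1,-1,-1],
  "delta_pos": [
    [-0.0001,0.0028,0],
    [-0.0001,0.0028,0],
    [-0.0001,0.0028,0],
    [-0.0001,0.0028,0],
    [-0.0001,0.0028,0]
  ],
  "roll": [-0.006,-0.006,-0.006,-0.006,-0.006]
}}

```text
time: 12.4
tool_pos: [540.8, 10.9, 104.4]
tcp_rot: [-179.4, 0.2, -157.4]
ft_force: [1.7, -7.7, -1.2]
finger_gap: 11.0
```

Emit:
{"api": "arm_command", "payload": {
  "jaw": [-1,-1,-1,-1],
  "delta_pos": [
    [-0.0001,0.0032,0],
    [-0.0001,0.0032,0],
    [-0.0001,0.0032,0],
    [-0.0001,0.0032,0]
  ],
  "roll": [-0.006,-0.006,-0.006,-0.006]
}}

```text
time: 12.73
tool_pos: [540.7, 11.4, 104.4]
tcp_rot: [-179.3, 0.2, -157.1]
ft_force: [1.7, -7.8, -0.7]
finger_gap: 10.8
```

```bash
python3 - <<'E'
from h import *
c=cam('wrist');im=snapshot('wrist');F=[]
s=r.sense();print(s['ft_force'],s['tool_pos'],s['time'])
save(cv2.resize(im[0:310,180:440],None,fx=1.9,fy=1.9,interpolation=2),'w3.png')
E
```

```text
[ 2.19993668 -8.10319789 -0.20430918] [540.70392943  11.37462977 104.46945868] 12.7833
```

View pics/w3.png

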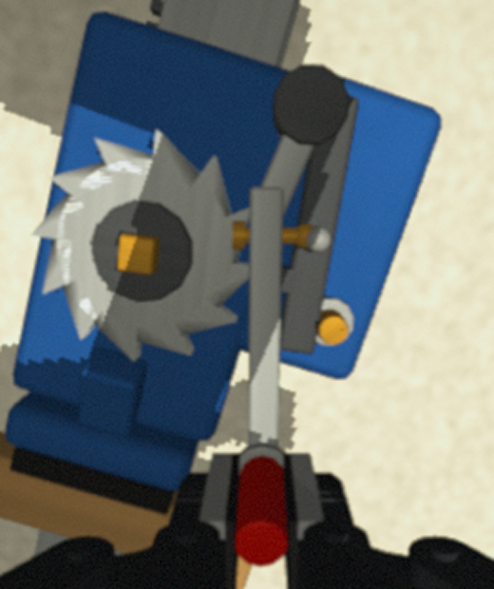

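The picture shows the pawl clear of the teeth, its tip about touching the brass pin at crop (330,325). The pull is about 8.4 N and rising, so it needs a little more.

Emit:
{"api": "arm_command", "payload": {
  "jaw": [-1,-1,-1,-1],
  "delta_pos": [
    [-0.0001,0.0033,0],
    [-0.0001,0.0033,0],
    [-0.0001,0.0033,0],
    [-0.0001,0.0033,0]
  ],
  "roll": [-0.004,-0.004,-0.004,-0.004]
}}

```text
time: 13.12
tool_pos: [540.5, 11.8, 104.4]
tcp_rot: [-179.3, 0.3, -156.9]
ft_force: [2.0, -8.5, -1.9]
finger_gap: 11.4
```

```bash
cat > f.py <<'E'
from h import *
import sys
F=[]
for i in range(int(sys.argv[1]) if len(sys.argv)>1 else 4):
    snapshot('wrist'); s=r.sense(); F.append(s['ft_force'])
F=np.mean(F,0); p=s['tool_pos']
print('F',F.round(2),'pos',np.round(p,1),np.round(s['tcp_rot'],1),'|Fxy|',np.hypot(*F[:2]).round(2),'tang',round(-F@[-.27,.963,0],2),s['time'])
E
python3 f.py
```

```text
F [ 2.2  -8.81 -1.66] pos [540.6  11.8 104.5] [-179.3    0.3 -156.9] |Fxy| 9.08 tang 9.08 13.3167
```

Emit:
{"api": "arm_command", "payload": {
  "jaw": [-1,-1,-1,-1],
  "delta_pos": [
    [-0.0001,0.0028,0],
    [-0.0001,0.0028,0],
    [-0.0001,0.0028,0],
    [-0.0001,0.0028,0]
  ],
  "roll": [0,0,0,0]
}}

```text
time: 13.65
tool_pos: [540.5, 12.0, 104.5]
tcp_rot: [-179.2, 0.3, -157.0]
ft_force: [3.1, -9.2, -1.1]
finger_gap: 11.0
```

```bash
python3 f.py 5
```

```text
F [ 2.23 -8.95 -1.01] pos [540.5  12.  104.4] [-179.2    0.3 -157. ] |Fxy| 9.22 tang 9.22 13.9
```

The pull holds steady at 9.2 N, so the pawl is resting on the pin. Now I'll slide.

Emit:
{"api": "arm_command", "payload": {
  "jaw": [-1,-1,-1,-1,-1,-1],
  "delta_pos": [
    [0.0021,0.0031,0],
    [0.0069,0.0046,0],
    [0.0141,0.0068,0],
    [0.0213,0.009,0],
    [0.0261,0.0105,0],
    [0.0285,0.0112,0]
  ],
  "roll": [0,0,0,0,0,0]
}}

```text
time: 14.4
tool_pos: [529.0, 10.9, 104.5]
tcp_rot: [-179.1, 0.4, -157.0]
ft_force: [4.8, -9.5, -3.1]
finger_gap: 10.8
```

```bash
python3 f.py 4
```

```text
F [ 3.3  -9.03 -2.51] pos [528.8  10.9 104.5] [-179.1    0.3 -157. ] |Fxy| 9.62 tang 9.59 14.6
```

Emit:
{"api": "arm_command", "payload": {
  "jaw": [-1,-1,-1,-1,-1,-1,-1,-1],
  "delta_pos": [
    [0.0021,0.0028,0],
    [0.0069,0.0043,0],
    [0.0141,0.0065,0],
    [0.0213,0.0087,0],
    [0.0285,0.0109,0],
    [0.0357,0.0131,0],
    [0.0405,0.0146,0],
    [0.0427,0.0153,0]
  ],
  "roll": [0,0,0,0,0,0,0,0]
}}

```text
time: 15.27
tool_pos: [511.4, 9.1, 104.5]
tcp_rot: [-179.0, 0.4, -157.0]
ft_force: [4.8, -8.5, -4.3]
finger_gap: 11.1
```

```bash
python3 f.py 4
```

```text
F [ 3.64 -8.63 -2.36] pos [511.3   9.1 104.5] [-179.     0.4 -157. ] |Fxy| 9.36 tang 9.29 15.4667
```

Emit:
{"api": "arm_command", "payload": {
  "jaw": [-1,-1,-1,-1,-1,-1,-1,-1],
  "delta_pos": [
    [0.0021,0.0028,0],
    [0.0069,0.0043,0],
    [0.0141,0.0065,0],
    [0.0213,0.0087,0],
    [0.0285,0.0109,0],
    [0.0357,0.0131,0],
    [0.0405,0.0146,0],
    [0.0427,0.0153,0]
  ],
  "roll": [0,0,0,0,0,0,0,0]
}}

```text
time: 16.13
tool_pos: [494.0, 7.4, 104.5]
tcp_rot: [-178.9, 0.5, -157.0]
ft_force: [5.5, -9.0, -3.1]
finger_gap: 11.1
```

```bash
python3 f.py 4
```

```text
F [ 3.71 -8.57 -1.83] pos [493.9   7.4 104.5] [-178.9    0.4 -157. ] |Fxy| 9.34 tang 9.25 16.3333
```

Drawn back about 48 mm with the pull still at 9.3 N. Now I'll let go and rise.

Emit:
{"api": "arm_command", "payload": {
  "jaw": [-0.8,-0.6,-0.4,-0.2,0,0.3,0.6,1,1,1,1],
  "delta_pos": [
    [0,0,0],
    [0,0,0],
    [0,0,0],
    [0,0,0],
    [0,0,0],
    [0,0,0],
    [0,0,0],
    [0,0,0],
    [0,0,0],
    [0,0,0],
    [0,0,0]
  ],
  "roll": [0,0,0,0,0,0,0,0,0,0,0]
}}

```text
time: 17.25
tool_pos: [493.9, 7.5, 104.6]
tcp_rot: [-178.9, 0.4, -157.0]
ft_force: [-0.1, 0.3, 0.0]
finger_gap: 85.7
```

Emit:
{"api": "arm_command", "payload": {
  "jaw": [1,1,1,1,1,1,1,1,1,1,1,1,1,1],
  "delta_pos": [
    [0,0,-0.03],
    [0,0,-0.07],
    [0,0,-0.15],
    [0,0,-0.25],
    [0,0,-0.35],
    [0,0,-0.45],
    [0,0,-0.5],
    [0,0,-0.5],
    [-0.08,0,-0.5],
    [-0.12,0,-0.5],
    [-0.12,0,-0.5],
    [-0.12,0,-0.5],
    [-0.12,0,-0.5],
    [-0.12,0,-0.5]
  ],
  "roll": [0,0,0,0,0,0,0,0,0.38,0.38,0.38,0.38,0.38,0.38]
}}

```text
time: 18.42
tool_pos: [534.8, 29.1, 304.8]
tcp_rot: [-179.1, 0.7, -174.0]
ft_force: [0.6, 1.2, 0.3]
finger_gap: 85.5
```

```bash
python3 - <<'E'
from h import *
np.set_printoptions(precision=1,suppress=True)
s=r.sense(); print(s['tool_pos'],s['tcp_rot'],s['ft_force'],s['time'])
n='wrist'; c=cam(n); im=snapshot(n); save(im,'w4.png')
for k,z in dict(clamp=0,lever_post=116,pawl_pivot=80,frame=38,ratchet=0,board=0).items():
    for q in spotter.pinpoint(n,k)[:1]: print(n,k,round(q['conf'],2),np.array(q['centre']),at(c,q['centre'],z))
for k,z in (('frame',56),('board',10)):
    d=spotter.silhouettes(n,k)
    if d:
        m=d[0]['region'].astype(np.uint8); cn=max(cv2.findContours(m,0,2)[0],key=cv2.contourArea)
        W=np.array([at(c,p[0],z)[:2] for p in cn],np.float32); print(k,d[0]['conf'],cv2.minAreaRect(W))
E
```

```text
[534.8  29.1 304.8] [-179.1    0.7 -174. ] [0.6 1.2 0.3] 18.4167
wrist clamp 0.9 [277.2 221.4] [632.7 -23.1   0. ]
wrist lever_post 0.68 [275.5 131.9] [494.6 -18.8 116. ]
wrist pawl_pivot 0.6 [286.5  42. ] [407.6 -19.3  80. ]
wrist ratchet 0.88 [272.   88.4] [452.1 -42.9   0. ]
wrist board 0.9 [ 53.1 134.8] [ 540.8 -346.1    0. ]
frame 0.73 ((632.8541259765625, -33.76878356933594), (124.9157485961914, 131.1917266845703), 5.038206100463867)
board 0.55 ((540.582763671875, -327.499755859375), (205.89486694335938, 230.67539978027344), 85.83436584472656)
```

View pics/w4.png

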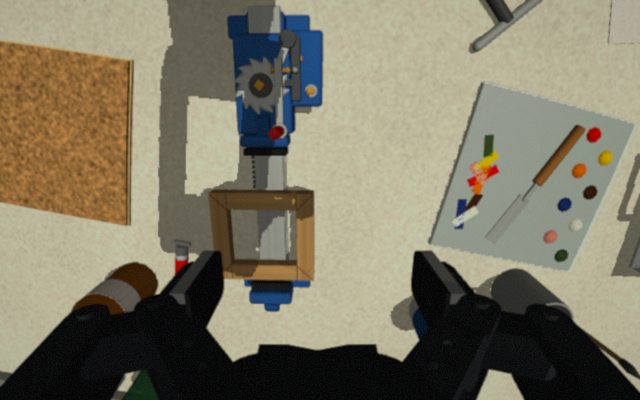

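The head is now about 47 mm back, leaving a clear gap between pad and frame at rows 155-190. The post has sprung back to (277,132), and the frame's left (-y) rail is at about (221,236).

```bash
python3 - <<'E'
from h import *
np.set_printoptions(precision=1,suppress=True)
c=cam('wrist');s=r.sense()
for n in ('left',(221,236)),('right',(303,236)): print(n[0],at(c,n[1],56), proj(c,(640.9,-87.7,56)))
for n in 'scene','side':
    im=snapshot(n); cc=cam(n)
    d=spotter.silhouettes(n,'oil_bottle')[0]; ys,xs=np.nonzero(d['region']); print(n,d['conf'],at(cc,(xs[ys>ys.max()-12].mean(),ys.max()-4),0))
h=cv2.imread('pics/w4.png'); M=R.from_euler('xyz',s['tcp_rot'],degrees=True).as_matrix()
print('delta',M.T@(np.array([640.9,-87.7,58])-s['tool_pos'])/400, s['tool_pos'])
cr=cv2.resize(h[170:300,180:340],None,fx=4,fy=4,interpolation=2)
for y in range(0,7): cv2.line(cr,(0,y*80),(8,y*80),(0,0,255),1)
cv2.imwrite('pics/w4c.png',cr)
E
```

```text
left [639.  -87.5  56. ] [220.8 237.4]
right [627.   16.8  56. ] [220.8 237.4]
scene 0.88 [ 765.6 -219.3    0. ]
side 0.6 [ 752.1 -240.3    0. ]
delta [-0.2 -0.3  0.6] [535.1  29.2 305. ]
```

View pics/w4c.png

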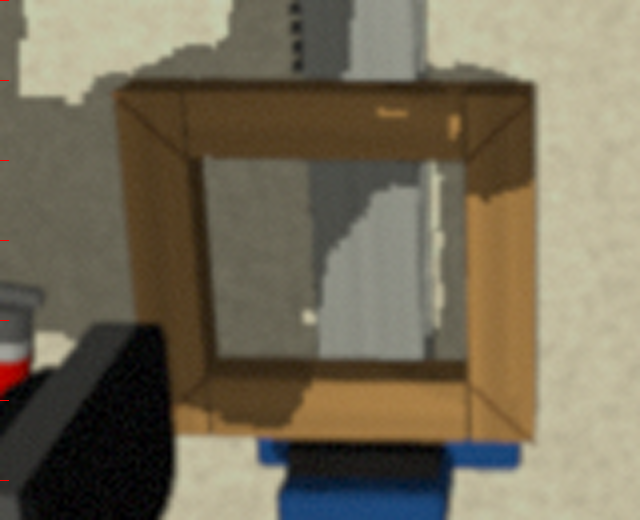

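Emit:
{"api": "arm_command", "payload": {
  "jaw": [0.3,0.3,0.3,0.3,0.3,0.3,0.3,0.3,0.3,0.3],
  "delta_pos": [
    [-0.08,-0.11,0],
    [-0.16,-0.22,0],
    [-0.232,-0.318,0],
    [-0.232,-0.318,0.1],
    [-0.232,-0.318,0.2],
    [-0.232,-0.318,0.3],
    [-0.232,-0.318,0.4],
    [-0.232,-0.318,0.45],
    [-0.232,-0.318,0.45],
    [-0.232,-0.318,0.45]
  ],
  "roll": [0,0,0,0,0,0,0,0,0,0]
}}

```text
time: 19.9
tool_pos: [642.0, -90.1, 126.6]
tcp_rot: [-179.2, 0.5, -174.1]
ft_force: [-0.4, -0.1, 0.4]
finger_gap: 55.5
```

```bash
python3 - <<'E'
from h import *
np.set_printoptions(precision=4,suppress=True)
c=cam('wrist');s=r.sense();im=snapshot('wrist'); print(s['tool_pos'],s['tcp_rot'],s['finger_gap'],s['ft_force'])
M=R.from_euler('xyz',s['tcp_rot'],degrees=True).as_matrix()
print('delta',M.T@(np.array([640.5,-87.6,57])-s['tool_pos'])/400)
for x in (600,640):
  a=proj(c,(x,-87.6,56)); cv2.circle(im,(int(a[0]),int(a[1])),4,(255,0,0),1)
save(im,'w5.png')
E
```

```text
[641.9811 -90.0815 126.6447] [-179.1519    0.5367 -174.0879] 55.45413957265172 [-0.397  -0.0583  0.418 ]
delta [0.0047 0.0091 0.174 ]
```

View pics/w5.png

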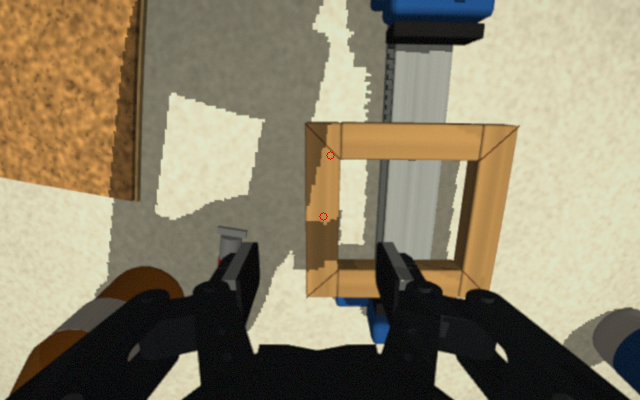

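The rail is centred between the fingers, spanning columns 306-339 at row 216, and my predicted points lie on it. I'll descend and grip.

Emit:
{"api": "arm_command", "payload": {
  "jaw": [0.3,0.3,0.3,0.3,0.3,0.3,0.3,0.3,0,-0.3,-0.6,-1,-1,-1,-1,-1,-1],
  "delta_pos": [
    [0.0047,0.0091,0.03],
    [0.0047,0.0091,0.06],
    [0.0047,0.0091,0.09],
    [0.0047,0.0091,0.12],
    [0.0047,0.0091,0.15],
    [0.0047,0.0091,0.174],
    [0.0047,0.0091,0.174],
    [0.0047,0.0091,0.174],
    [0.0047,0.0091,0.174],
    [0.0047,0.0091,0.174],
    [0.0047,0.0091,0.174],
    [0.0047,0.0091,0.174],
    [0.0047,0.0091,0.174],
    [0.0047,0.0091,0.174],
    [0.0047,0.0091,0.174],
    [0.0047,0.0091,0.174],
    [0.0047,0.0091,0.174]
  ],
  "roll": [0,0,0,0,0,0,0,0,0,0,0,0,0,0,0,0,0],
  "force": 60
}}

```text
time: 21.37
tool_pos: [643.4, -88.2, 60.9]
tcp_rot: [-179.0, 0.9, -174.1]
ft_force: [-0.2, 1.0, 5.5]
finger_gap: 20.1
```

Emit:
{"api": "arm_command", "payload": {
  "jaw": [-1,-1,-1,-1,-1,-1,-1],
  "delta_pos": [
    [0,0,-0.003],
    [0.002,0,-0.007],
    [0.006,0,-0.012],
    [0.01,0,-0.02],
    [0.015,0,-0.03],
    [0.015,0,-0.04],
    [0.015,0,-0.04]
  ],
  "roll": [0,0,0,0,0,0,0]
}}

```text
time: 21.95
tool_pos: [637.7, -88.7, 78.1]
tcp_rot: [-179.0, 1.0, -174.1]
ft_force: [0.3, 0.4, -0.8]
finger_gap: 20.7
```

```bash
python3 f.py 2; python3 -c "
from h import *
s=r.sense();print(s['wrist_torque'],s['finger_gap'])"
```

```text
F [-0.08 -0.3  -1.99] pos [637.5 -88.6  77.4] [-179.     0.9 -174.1] |Fxy| 0.31 tang 0.27 22.05
[-0.10039276  0.00705161 -0.02488355] 20.295440557312194
```

Emit:
{"api": "arm_command", "payload": {
  "jaw": [-1,-1,-1,-1,-1,-1,-1,-1,-1,-1,-1,-1,-1,-1,-1,-1,-1,-1,-1,-1],
  "delta_pos": [
    [0,0,-0.04],
    [0,0,-0.1],
    [0,0,-0.17],
    [0,0,-0.25],
    [0,0,-0.33],
    [0,0,-0.39],
    [0,0,-0.42],
    [0.012,-0.03,-0.42],
    [0.04,-0.09,-0.42],
    [0.07,-0.16,-0.42],
    [0.1,-0.24,-0.42],
    [0.14,-0.32,-0.42],
    [0.17,-0.4,-0.42],
    [0.21,-0.48,-0.42],
    [0.24,-0.56,-0.42],
    [0.27,-0.63,-0.42],
    [0.3,-0.69,-0.42],
    [0.315,-0.73,-0.42],
    [0.323,-0.746,-0.42],
    [0.323,-0.746,-0.42]
  ],
  "roll": [0,0,0,0,0,0,0,0,0.02,0.04,0.06,0.08,0.1,0.12,0.14,0.16,0.18,0.2,0.22,0.22]
}}

```text
time: 23.72
tool_pos: [535.4, -397.3, 246.5]
tcp_rot: [-179.3, 1.0, 175.8]
ft_force: [-0.7, -0.3, -1.1]
finger_gap: 20.1
```

```bash
python3 - <<'E'
from h import *
np.set_printoptions(precision=1,suppress=True)
s=r.sense(); c=cam('wrist'); im=snapshot('wrist'); save(im,'w6.png')
print(s['tool_pos'],s['tcp_rot'],s['ft_force'],s['finger_gap'],s['wrist_torque'],s['time'])
zb=s['tool_pos'][2]-61+38
for k,z in (('frame',zb),('board',0)):
    for q in spotter.pinpoint('wrist',k)[:1]: print(k,q['conf'],q['centre'],at(c,q['centre'],z))
for k,z in (('frame',zb+18),('board',10)):
    d=spotter.silhouettes('wrist',k)
    if d:
        m=d[0]['region'].astype(np.uint8); cn=max(cv2.findContours(m,0,2)[0],key=cv2.contourArea)
        print(k,d[0]['conf'],cv2.minAreaRect(np.array([at(c,p[0],z)[:2] for p in cn],np.float32)))
for n in 'scene','side':
    snapshot(n)
    for q in spotter.pinpoint(n,'board')[:1]: print(n,q['conf'],at(cam(n),q['centre'],0))
E
```

```text
[ 535.4 -397.3  246.5] [-179.3    1.   175.8] [-0.7 -0.3 -1.1] 20.11236960571484 [-0.1 -0.1  0. ] 23.7167
frame 0.68 ((530.0533447265625, -343.164794921875), (130.10365295410156, 110.13546752929688), 85.3175048828125)
board 0.88 ((532.6322631835938, -346.7763671875), (227.9705810546875, 217.87258911132812), 85.7636489868164)
scene 0.78 [ 548.4 -344.3    0. ]
side 0.81 [ 538.4 -335.7    0. ]
```

View pics/w6.png

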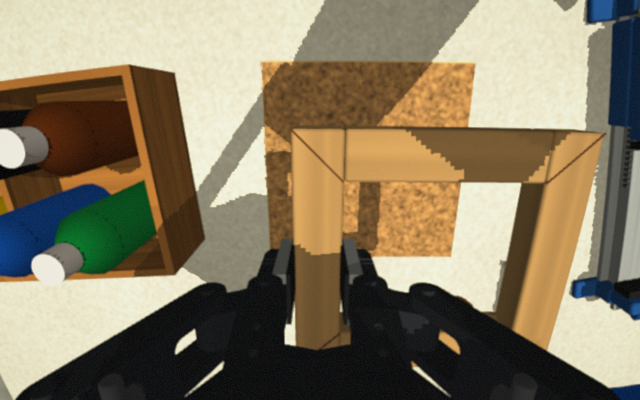

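The picture shows the frame held level and aligned with the board below. The board's corners are near (262,62), (475,63) and (455,256), and the frame's near edge runs from (292,129) to (605,133).

```bash
python3 - <<'E'
from h import *
np.set_printoptions(precision=1,suppress=True)
s=r.sense(); c=cam('wrist')
B=[at(c,p,10) for p in ((262,62),(475,63),(455,256))]; print('board',*B,'centre',(B[0]+B[2])/2)
ob=B[1]-B[0]; print('yaw',np.degrees(np.arctan2(ob[1],ob[0]))-90)
zt=s['tool_pos'][2]-61+56
A=[at(c,p,zt) for p in ((292,129),(605,133))]; e=A[1]-A[0]; print('near edge',A,np.linalg.norm(e))
u=e/np.linalg.norm(e); v=np.array([u[1],-u[0],0]); print('frame centre',(A[0]+A[1])/2+60*v,'yaw',np.degrees(np.arctan2(e[1],e[0]))-90)
E
```

```text
board [ 420.7 -449.8   10. ] [ 435.4 -223.8   10. ] [ 662.2 -232.9   10. ] centre [ 541.5 -341.4   10. ]
yaw -3.728982210460927
near edge [array([ 474.1, -401.5,  243.5]), array([ 482.8, -272.9,  243.5])] 128.86044369331
frame centre [ 538.3 -341.2  243.5] yaw -3.857458373042988
```

Emit:
{"api": "arm_command", "payload": {
  "jaw": [-1,-1,-1,-1,-1,-1,-1,-1,-1,-1,-1],
  "delta_pos": [
    [0,0,0.04],
    [0,0,0.1],
    [0,0,0.17],
    [0,0,0.24],
    [0,0,0.31],
    [0,0,0.37],
    [0,0,0.42],
    [0,0,0.46],
    [0,0,0.49],
    [0,0,0.5],
    [0,0,0.5]
  ],
  "roll": [0,0,0,0,0,0,0,0,0,0,0]
}}

```text
time: 25.08
tool_pos: [540.3, -397.8, 47.4]
tcp_rot: [-179.3, 1.0, 176.1]
ft_force: [-0.2, 0.3, -2.1]
finger_gap: 20.1
```

```bash
python3 f.py 3
```

```text
F [-0.12 -0.4  -1.33] pos [ 541.8 -399.2   50.3] [-179.1    1.2  176.1] |Fxy| 0.42 tang 0.35 25.2333
```

Emit:
{"api": "arm_command", "payload": {
  "jaw": [-1,-1,-1,-1,-1,-1],
  "delta_pos": [
    [0.003,0,0.005],
    [0.0075,0,0.01],
    [0.0075,0,0.016],
    [0.0075,0,0.022],
    [0.0075,0,0.026],
    [0.0075,0,0.026]
  ],
  "roll": [0,0,0,0,0,0]
}}

```text
time: 25.73
tool_pos: [538.6, -398.8, 39.1]
tcp_rot: [-179.1, 1.2, 176.1]
ft_force: [0.1, -0.3, -2.1]
finger_gap: 20.4
```

```bash
python3 f.py 3
```

```text
F [-0.17  0.04 -2.23] pos [ 538.9 -399.1   39.8] [-179.1    1.2  176.1] |Fxy| 0.18 tang -0.08 25.8833
```

Emit:
{"api": "arm_command", "payload": {
  "jaw": [-1,-1,-1,-1],
  "delta_pos": [
    [0,0,0.003],
    [0,0,0.006],
    [0,0,0.009],
    [0,0,0.009]
  ],
  "roll": [0,0,0,0]
}}

```text
time: 26.22
tool_pos: [538.8, -399.0, 35.7]
tcp_rot: [-179.1, 1.2, 176.1]
ft_force: [0.3, 0.6, -1.5]
finger_gap: 20.2
```

Emit:
{"api": "arm_command", "payload": {
  "jaw": [-1,-1,-1,-1],
  "delta_pos": [
    [0,0,0.003],
    [0,0,0.005],
    [0,0,0.005],
    [0,0,0.005]
  ],
  "roll": [0,0,0,0]
}}

```text
time: 26.55
tool_pos: [538.8, -399.0, 33.7]
tcp_rot: [-179.1, 1.2, 176.1]
ft_force: [-1.4, -0.3, -0.8]
finger_gap: 20.4
```

```bash
python3 f.py 2
```

```text
F [ 0.24  0.39 -2.02] pos [ 538.9 -399.    33.8] [-179.1    1.2  176.1] |Fxy| 0.46 tang -0.32 26.65
```

Emit:
{"api": "arm_command", "payload": {
  "jaw": [-1,-1,-1,-1],
  "delta_pos": [
    [0,0,0.002],
    [0,0,0.004],
    [0,0,0.004],
    [0,0,0.004]
  ],
  "roll": [0,0,0,0]
}}

```text
time: 26.98
tool_pos: [539.0, -399.1, 33.2]
tcp_rot: [-179.1, 1.2, 176.1]
ft_force: [-3.4, 2.5, 5.8]
finger_gap: 20.5
```

```bash
python3 f.py 2
```

```text
F [-3.25  2.82  5.68] pos [ 539.  -399.2   33.2] [-179.1    1.2  176.1] |Fxy| 4.3 tang -3.59 27.0833
```

Contact at the expected height. I'll relax the press and open slowly, then check the frame before rising.

Emit:
{"api": "arm_command", "payload": {
  "jaw": [-1,-1,-1,-0.45,-0.4,-0.35,-0.3,-0.2,-0.1,0,0.1,0.2,0.2,0.2],
  "delta_pos": [
    [0,0,0.0005],
    [0,0,0.0005],
    [0,0,0.0005],
    [0,0,0],
    [0,0,0],
    [0,0,0],
    [0,0,0],
    [0,0,0],
    [0,0,0],
    [0,0,0],
    [0,0,0],
    [0,0,0],
    [0,0,0],
    [0,0,0]
  ],
  "roll": [0,0,0,0,0,0,0,0,0,0,0,0,0,0],
  "force": 20
}}

```text
time: 28.25
tool_pos: [539.1, -399.2, 33.2]
tcp_rot: [-179.1, 1.2, 176.1]
ft_force: [-0.1, -0.2, -0.4]
finger_gap: 51.0
```

Emit:
{"api": "arm_command", "payload": {
  "jaw": [0.2,0.2,0.2,0.2,0.2,0.2,0.2,0.2,0.2,0.2,0.2,0.2],
  "delta_pos": [
    [0,0,-0.01],
    [0,0,-0.03],
    [0,0,-0.06],
    [0,0,-0.1],
    [0,0,-0.16],
    [0,0,-0.24],
    [0,0,-0.32],
    [0,0,-0.4],
    [0.05,0.05,-0.5],
    [0.1,0.1,-0.6],
    [0.1,0.12,-0.65],
    [0.1,0.12,-0.65]
  ],
  "roll": [0,0,0,0,0,0,0,0,0,0,0,0]
}}

```text
time: 29.25
tool_pos: [498.8, -343.9, 302.8]
tcp_rot: [-178.7, 1.9, 176.2]
ft_force: [0.0, -0.0, 1.0]
finger_gap: 51.4
```

```bash
python3 - <<'E'
from h import *
np.set_printoptions(precision=1,suppress=True)
s=r.sense(); c=cam('wrist'); im=snapshot('wrist'); save(im,'w7.png')
print(s['tool_pos'],s['tcp_rot'],s['ft_force'],s['finger_gap'],s['time'],s['joint_pos'])
for k,z in (('frame',10),('board',0)):
    for q in spotter.pinpoint('wrist',k)[:1]: print(k,q['conf'],q['centre'],at(c,q['centre'],z))
for k,z in (('frame',28),('board',10)):
    d=spotter.silhouettes('wrist',k)
    if d:
        m=d[0]['region'].astype(np.uint8); cn=max(cv2.findContours(m,0,2)[0],key=cv2.contourArea)
        print(k,d[0]['conf'],cv2.minAreaRect(np.array([at(c,p[0],z)[:2] for p in cn],np.float32)))
E
```

```text
[ 498.8 -343.9  302.8] [-178.7    1.9  176.2] [ 0. -0.  1.] 51.37212634555516 29.25 [ -39.4    5.3   82.     0.    90.4 -125.6]
board 0.9 [320.1, 182.9] [ 538.9 -349.7    0. ]
frame 0.92 ((538.59130859375, -344.9146728515625), (129.87001037597656, 123.23322296142578), 86.1102294921875)
board 0.85 ((538.459716796875, -346.2757263183594), (229.59066772460938, 230.43295288085938), 86.03643798828125)
```

View pics/w7.png

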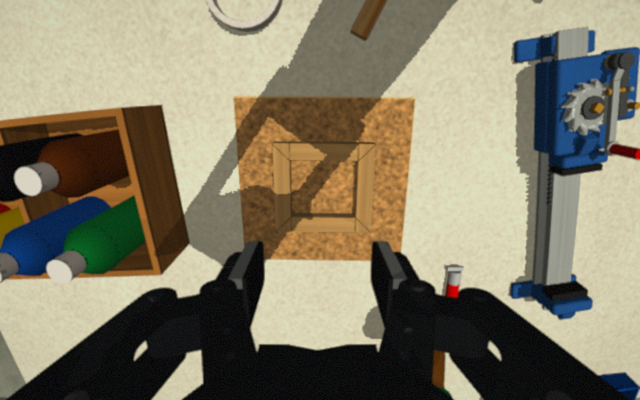

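The frame lies flat and centred on the board, at (324,187) on a board spanning (235-414, 97-260). The clamp's head is drawn back and its pawl is in the teeth again. The gripper touches nothing.

```bash
python3 -c "
from h import *
print(r.hand_in(), r.sense()['time'])"
```

```text
the job is handed in; nothing more can be done
the job is handed in; nothing more can be done
```

The clamp is released and the frame lies flat in the middle of the cork board. I handed the job in at about 29 s of the 72 s allowed.

- **Pawl:** I gripped the red post and pulled it along its arc until the pull held steady at 9.2 N, with the pawl resting on its stop pin.
- **Jaw:** I drew the sliding head back about 48 mm, judged by how far the gripper moved. The pull read 9.2–9.6 N at each pause, and I only read it at pauses. I then let go, and the pictures show the pawl back in the teeth.
- **Frame:** I lifted it by one side rail once it was free and set it down with about 8 N at contact before opening the fingers.

**Last checks:**
- The final wrist picture puts the frame's centre within about 2 mm of the board's, and squared to it. The gripper was about 300 mm up, touching nothing.
- The camera estimates of the board's centre disagreed by up to about 10 mm in x and 14 mm in y. I went by the wrist camera.
- The tool ended tilted 1–2° from vertical, but the frame looks flat in the picture.
- I did not compare the bystander objects one by one. Nothing but the post and the frame was gripped, and I felt no unexpected contact.

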